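# Uncover the kiln's probe port and fit the pyrometer

## Robot

A 6-joint arm with a two-finger parallel gripper is mounted at the origin on the work surface. World frame = base frame: x ahead of the robot, y to its left, z up, the work surface at z = 0. Lengths are in mm, angles in degrees, forces in N, time in s.
With the tool pointing down it reaches from about 350 to 850 mm from the base axis. Payload 8.1 kg.
Tool frame: the origin (TCP) lies midway between the tips of the shut fingers; the grasp point (between the pads) lies 19 mm behind it; z points along the fingers, y is the direction in which the jaws open and shut (so a half turn about z gives the same grasp; the last joint's range is limited). The gripper opens to 85 mm and grips with 20 to 120 N. Pads are 22 mm wide; open, the fingers measure 114 mm over their backs; the gripper's body (76 mm by 85 mm) begins 54 mm behind the grasp point. The pads swing forward as they close: fully open they stand 13 mm farther back than shut.
Start: joints at [-78.919, 7.471, 85.268, -0, 87.261, -4.893], TCP at [165.142, -576.831, 231.292] pointing down, gripper open.
Joint ranges: [-169.43, 169.43], [-51.17, 129.36], [1.28, 143.12], [-76.62, 256.62], [0, 156.53], [-152.29, 152.29]. Speed limits (degrees/s): [136.94, 136.94, 159.86, 180, 180, 180].

## Interface

Orientations are given as [roll, pitch, yaw] about the fixed x, y, z axes, in that order (R = Rz(yaw) Ry(pitch) Rx(roll)).
In Python, from bench import telemetry, snapshot, camera_params, job gives the robot as it stands. The module is installed in compiled form; this text tells all that it offers.
- The arm moves only by the shell command python3 -m jog 'ROWS' [FORCE]. ROWS is JSON, a list that holds one entry, the list of rows, each a list of 7 numbers: the shift along the tool's x, y, z in units of 50 mm (1.0 is 50 mm), then the turn, a rotation vector about the tool's x, y, z in units of 2 pi rad (1.0 is 2 pi rad), then the opening, from 0 (shut) to 1 (fully open). In form: [[[dx, dy, dz, rx, ry, rz, claw], ...]]. A call has 1 to 12 rows; each row shifts and turns the commanded pose from where the row before left it, along the tool's axes as they then stand; what a row does not reach is not made up. A row lasts 1/8 s, in which the tool goes at most 62.5 mm and 10.7 degrees, less where a joint would pass 70% of its speed; a pose out of reach is approached as far as the arm can. A call with a number of a shift or a turn outside -1 to 1 is refused whole. A call with a gripper value outside its range is refused whole. The fingers move at their own pace and stop on an object; FORCE is the grip in N (left out, the last holds). Time passes only in rows, so rows that do not move let the fingers close. It gives the time, the measured TCP pose, the force and the opening at its end, in the units of the state.
- telemetry.sense(): the state, without advancing time (a new reading comes with each control period).
- snapshot(name): name is "side" or "top"; returns (picture, depth): 420x560x3 uint8, red, green, blue; 420x560 float32, mm along the optical axis (not along the pixel's ray), 0 where there is no reading.
- camera_params(name): a dict with "K" (3x3 intrinsics, pixels), "D" ([k1, k2, p1, p2, k3] as OpenCV has them; the pictures are not rectified), "extrinsics" (4x4, takes a point from camera to world coordinates). Camera axes: x right, y down, z forward; pixel columns grow to the right and rows downward; lengths in mm; the calibration is good to about 2 mm. A picture is of the moment at which its call begins. camera_params takes no time and is no camera call.
- job.hand_in(): hands the job in, once; it reports no verdict.
The state is a dict: "time": time; "joint_pos": joint angles; "qd": joint speeds; "joint_efforts": joint torques, N m; "tool_pos": TCP position; "tcp_rot": TCP orientation; "ft_force": force on the tool from outside, world axes, zero at the start; "wrist_torque": the same for the moment, N m; "finger_gap": finger opening in mm.
Only numpy, scipy, OpenCV 4.12 (cv2) and the standard library are available. Lean on these libraries where they do the work, as an engineer would, in place of code of your own. Each camera call takes 0.05 s, during which the arm holds its last target. There are 200 camera calls.

## Task

Get the cold test kiln ready for its temperature probe. Tip the hung cover tile up by the handle at its lower end first, while its nib is still on the ledge, then unhook it and lay it handle up on the cork board without dropping it. Then take the orange pyrometer out of its wooden stand, push its steel stem fully home in the uncovered sloping port and let go, leaving the sprayer, bowl and trowel where they are.

Things in the scene. Friction and masses are not known exactly. Their poses are not given: they have to be found in the camera images.
- kiln: Fixed grey test kiln, 290 x 240 mm footprint. Origin: centre of its footprint on the table, z up. Its front (own -x, towards the robot) is 100 mm high; from there a terracotta-coloured slope, 200 mm long, 240 mm wide, rises at 30 degrees from level towards its +x, to a ridge 200 mm high, 35 mm above the flat rear top. Its y runs along the ridge.
- port: Probe port in the middle of the kiln's slope: a 13 mm round hole, 80 mm deep, square to the slope, its brass mouth flared to 24 mm over the top 8 mm. Origin: centre of the mouth, 150 mm above the table, flush with the slope. z: bore axis pointing out, 30 degrees from vertical, leaning to the kiln's -x (towards the robot); x up the slope, y along the ridge. Hidden under the cover at the start.
- ledge (a point): Middle of the ridge's rear upper edge, 100 mm up the slope from the port's centre: the ledge on which the cover's nib hangs.
- cover: Loose white ceramic cover tile, 170 (x) x 90 (y) x 8 mm (z), about 0.26 kg, lying flat on the slope over the port. Origin: centre of its underside; x along its length, up the slope to the nib end; z out of its upper face. A nib hangs under its upper end; a blue fin handle stands near its lower end. On a flat surface it rests on nib and lower edge, 4 degrees from level, nib end higher.
- cover_nib (a point): Middle of the inner corner between nib and underside, 77 mm along the tile's x from its origin. The nib runs across the full width, 8 mm thick (tile x 77 to 85 mm), 12 mm deep (tile z 0 to -12 mm), hooked behind the ledge and resting against it. Turning the tile about the nib's tip (kiln y direction) tips it up freely.
- cover_handle (a point): In the blue fin handle, 34 mm above the tile's underside and 50 mm from the tile's origin towards its lower end. The fin is 44 mm long along the tile's x, 14 mm thick along its y and rises from the tile's face (8 mm) to 44 mm above its underside; pinch it across its 14 mm thickness.
- board: Fixed cork board, 220 (x) x 200 (y) x 12 mm, where the cover is to lie. Origin: centre of its underside, on the table.
- stand: Fixed wooden stand, 80 x 80 x 85 mm, with a 13 mm hole from the top, 80 mm deep, that holds the pyrometer upright. Origin: centre of its underside.
- probe: Loose pyrometer, 0.09 kg: orange handle 26 x 26 mm square, 70 mm long, over a round steel stem 10 mm thick, 72 mm long (last 10 mm tapers to 4 mm). Origin: centre of the flat shoulder where stem meets handle; z along the handle, away from the stem; x, y square to its flat sides. Starts upright in the stand, shoulder at 85 mm. Fully home in the port, its shoulder touches the slope.
- probe_tip (a point): Tip of the steel stem, 72 mm below the shoulder.
- sprayer: Bystander: round blue-grey glass spray bottle with a white and orange head, 86 mm wide, 160 mm high, standing behind, between kiln and board. Origin: centre of its underside. Leave alone.
- bowl: Bystander: terracotta bowl, 90 mm wide, 55 mm high. Origin: centre of its underside. Leave alone.
- trowel: Bystander: flat wooden-handled trowel lying on the table, 200 mm long along its x, about 20 mm high. Origin: centre of its underside. Leave alone.
There are look-alikes about, which are no part of the job. What is meant by the probe is not pink, and is the larger of those in its own colour.

How it is judged:
By the outcome, as a careful person would: the job done as asked, in the order asked, and still so for the second after the job is handed in, with the robot touching nothing.
It also fails if it takes over 69 s, if anything falls off the work surface, if the arm or the gripper's body presses on something with over 40 N, if the wrist force passes 120 N, or if a joint passes its speed limit or range.

## Working session

There is one attempt and no reset: what is moved stays moved. The work goes in short steps, Python scripts to look and compute and a shell command to move; the robot and the scene stay as the last step left them, time stands still between calls to the robot, and variables do not carry over. Pictures are saved under pics/ and viewed, about 8 in all and at most 12, crops included, and the job is handed in when it is done.

```bash
mkdir -p pics
cat > h.py <<'E'
import numpy as np, cv2
from bench import telemetry, snapshot, camera_params
from scipy.spatial.transform import Rotation as R
def cloud(n):
    im,d=snapshot(n); c=camera_params(n); K=np.array(c['K']);D=np.array(c['D']);E=np.array(c['extrinsics'])
    h,w=d.shape; u,v=np.meshgrid(np.arange(w),np.arange(h))
    p=cv2.undistortPoints(np.stack([u,v],-1).reshape(-1,1,2).astype(np.float64),K,D).reshape(h,w,2)
    P=np.concatenate([p*d[...,None],d[...,None]],-1)@E[:3,:3].T+E[:3,3]
    P[d==0]=np.nan
    return im,P
def save(im,f): cv2.imwrite('pics/'+f,im[...,::-1])
E
python3 - <<'E'
from h import *
for n in('side','top'):
    im,P=cloud(n); save(im,n+'0.png'); np.savez('pics/%s0.npz'%n,im=im,P=P)
    print(n,np.array(camera_params(n)['extrinsics']).round(2).tolist())
s=telemetry.sense();print(s)
E
```

```text
side [[-0.77, -0.39, 0.51, 128.35], [-0.64, 0.45, -0.62, 489.98], [0.02, -0.8, -0.59, 615.86], [0.0, 0.0, 0.0, 1.0]]
top [[-0.01, -0.99, 0.14, 428.41], [-1.0, 0.0, -0.01, 5.78], [0.01, -0.14, -0.99, 1106.96], [0.0, 0.0, 0.0, 1.0]]
{'time': 0.1, 'joint_pos': array([-7.89202134e+01,  7.51145783e+00,  8.53230404e+01, -9.87285573e-04,
        8.72621495e+01, -4.89297409e+00]), 'qd': array([-0.07238891, -0.01339735, -0.02871047, -0.05636015, -0.04397427,
       -0.04554841]), 'joint_efforts': array([ 1.79848324e-03, -5.70949817e+01, -5.01941550e+01, -9.90070703e-05,
        8.02490395e-03,  2.17615315e-05]), 'tool_pos': array([ 165.02834682, -576.340021  ,  230.34227465]), 'tcp_rot': array([-1.79903620e+02, -7.26105555e-03,  1.59728026e+01]), 'ft_force': array([-0.82568024, -0.52905506, -0.51940305]), 'wrist_torque': array([-0.00221957, -0.00266069, -0.01343217]), 'finger_gap': 85.38819428202513}
```

View pics/side0.png

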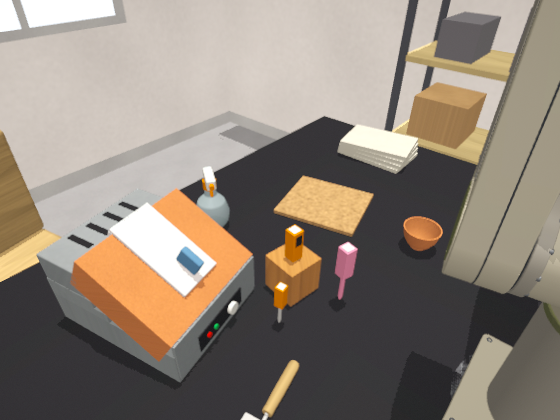

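View pics/top0.png

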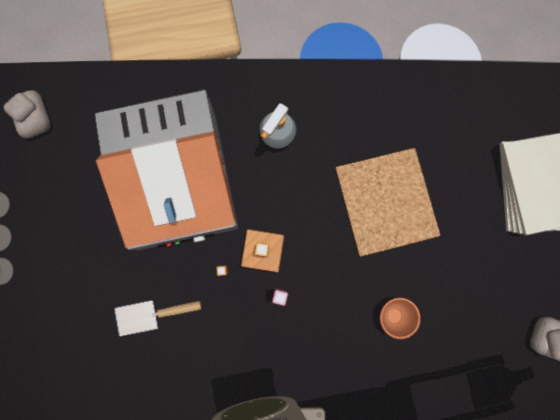

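Side view: the cover is at (160,245) with its blue fin at (190,260). Cork board is at (325,203). The probe could be mistaken among three: the large orange one in the stand (side 294,243; top 262,250), the small orange one (side 281,298; top 222,270) and the pink one (side 346,262; top 280,297). I choose the one in the stand, since it is orange and the larger of the two.

```bash
cat > m.py <<'E'
from h import *
def comp(mask,seed=None):
    n,l,st,c=cv2.connectedComponentsWithStats(mask.astype(np.uint8))
    k=l[seed[1],seed[0]] if seed and l[seed[1],seed[0]] else 1+np.argmax(st[1:,4]); return l==k
def rect(p):
    r=cv2.minAreaRect(p[:,:2].astype(np.float32)); return np.round(r[0],1),np.round(r[1],1),round(r[2],1)
T=np.load('pics/top0.npz');S=np.load('pics/side0.npz')
for nm,Z in(('top',T),('side',S)):
    im,P=Z['im'],Z['P'];hsv=cv2.cvtColor(im,cv2.COLOR_RGB2HSV);H,s,V=[hsv[...,i].astype(int) for i in range(3)]
    z=P[...,2]; x=P[...,0]; y=P[...,1]; print('==',nm)
    # slope
    kx=(y>30)&(y<420)&(x>300)&(x<800)
    m=comp(kx&(H<12)&(s>150)&(z>90)&(z<215)); p=P[m]; print('slope n',len(p))
    c=p.mean(0);n=np.linalg.svd(p-c,full_matrices=False)[2][2];n*=np.sign(n[2]);print(' normal',n.round(4),'tilt',np.degrees(np.arccos(n[2])),'az',np.degrees(np.arctan2(n[1],n[0])))
    t=comp(kx&(s<60)&(V>150)&(z>90)&(abs((P-c)@n-8)<5)); q=P[t]; cq=q.mean(0); nt=np.linalg.svd(q-cq,full_matrices=False)[2][2];print(' tile n',len(q),'normal',nt.round(3),'h',((q-c)@n).mean())
    ux=np.array([-n[0],-n[1],0]);ux/=np.linalg.norm(ux);uy=np.cross([0,0,1],ux);xs=np.cross(uy,n)
    def inplane(p,lab):
        ab=np.stack([(p-c)@xs,(p-c)@uy],1).astype(np.float32);r=cv2.minAreaRect(ab);ctr=c+r[0][0]*xs+r[0][1]*uy
        print(' ',lab,'ctr(world in plane)',ctr.round(1),'size',np.round(r[1],1),'ang',round(r[2],1))
    inplane(p,'slope');inplane(q,'tile')
    b=comp(kx&(H>95)&(H<115)&(s>100)&(z>120)&(x<620)&(((P-c)@n)>12)); f=P[b];hh=(f-c)@n;print(' fin n',len(f),'hmax',np.percentile(hh,95)); inplane(f[hh>38],'fin top') if (hh>38).sum()>5 else None
    # board
    m=comp((H>8)&(H<25)&(s>100)&(z>4)&(z<20)&(y<-50)&(x>380)); print(' board',rect(P[m]),np.median(P[m][:,2]))
    # stand top & probe
    m=(abs(z-85)<5)&(H<22)&(s>90)&(x>300)&(x<600)&(y<60)&(y>-120);print(' stand',rect(P[comp(m)]),np.median(z[comp(m)]))
    m=(z>145)&(z<165)&(x>380)&(x<560)&(y<60)&(y>-80);print(' probe top',m.sum(),rect(P[m]),np.median(z[m]))
    m=(z>95)&(z<150)&(x>380)&(x<560)&(y<60)&(y>-80);print(' probe body',rect(P[m]))
    m=(z>30)&(y<70)&(y>-60)&(x>520)&(x<720);print(' sprayer',rect(P[m]),np.nanmax(z[m]))
E
python3 m.py
python3 - <<'E'
import numpy as np,cv2
a=np.load('pics/side0.npz')['im'][210:340,230:380];b=np.load('pics/top0.npz')['im'][220:310,200:310]
a=cv2.resize(a,(390,338));b=cv2.resize(b,(390,338));cv2.imwrite('pics/crop1.png',np.hstack([a,b])[...,::-1])
E
```

```text
== top
slope n 4
 normal [-0.0099  0.9949  0.1008] tilt 84.21402307643754 az 90.57159832248388
 tile n 25 normal [-0.087  0.187  0.978] h 7.7775244019631735
  slope ctr(world in plane) [612.5 108.8 108.5] size [ 1.5 16.5] ang 60.0
  tile ctr(world in plane) [422.7 107.9  99.2] size [ 5.4 12.6] ang 6.0
 fin n 43 hmax 118.63043748399272
  fin top ctr(world in plane) [550.1 102.8 161.8] size [20.6 37.8] ang 3.9
 board (array([ 582.6, -268.3]), array([221.5, 203. ]), 13.6) 10.842361662254461
 stand (array([464.1,  26.9]), array([74.5, 80.5]), 81.5) 83.6141248831143
 probe top 162 (array([464.5,  29.7]), array([26. , 25.6]), 80.4) 154.01702030557823
 probe body (array([421.8,  19.1]), array([91. , 27.6]), 12.9)
 sprayer (array([709.4,  -2.8]), array([65.1, 20.9]), 89.8) 162.77240982278443
== side
slope n 27
 normal [ 0.207  -0.9784  0.001 ] tilt 89.94449429376849 az -78.0562029970522
 tile n 205 normal [-0.    -0.005  1.   ] h 7.68246538700037
  slope ctr(world in plane) [658.3 361.8 139.8] size [30.  16.8] ang 37.0
  tile ctr(world in plane) [708.9 372.5 165.1] size [86.3  4.7] ang 89.9
 fin n 361 hmax 122.79750777208008
  fin top ctr(world in plane) [519.7 332.5 161.6] size [31.2 41.2] ang 31.7
 board (array([ 584.4, -266.2]), array([221.9, 204.8]), 13.8) 11.159541368425721
 stand (array([466.3,  26.7]), array([75. , 83.9]), 84.0) 84.22597214631429
 probe top 176 (array([465.2,  29.8]), array([27.7, 27.8]), 80.8) 153.812649418402
 probe body (array([429.,  18.]), array([110.1,  21.2]), 28.4)
 sprayer (array([7.099e+02, 6.000e-01]), array([19.9, 60.8]), 0.1) 159.43697611082706
```

View pics/crop1.png

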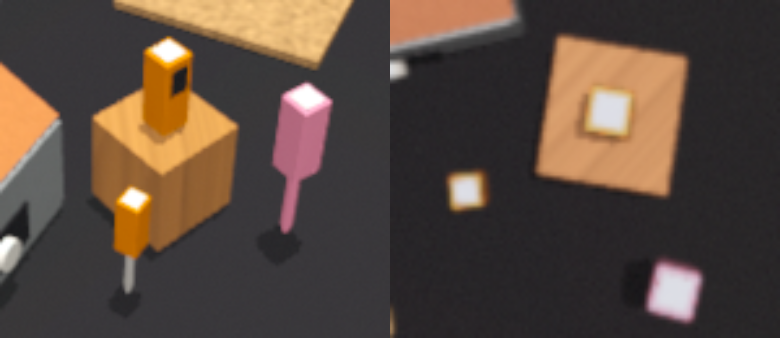

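The crop confirms it: the large orange handle with the white top and dark window stands in the wooden stand, and the small orange and pink ones stand apart from it. The slope colour mask failed, so I'll fix it.

Run:
```python
from h import *
for nm,pts in(('top',[(120,200),(215,210),(160,170),(169,212)]),('side',[(120,310),(225,240),(150,230),(190,260)])):
    Z=np.load('pics/%s0.npz'%nm);hs=cv2.cvtColor(Z['im'],cv2.COLOR_RGB2HSV)
    for u,v in pts: print(nm,u,v,hs[v,u],Z['P'][v,u].round(1))
    im,P=Z['im'],Z['P'];H,s,V=[hs[...,i].astype(int) for i in range(3)]
    z=P[...,2];x=P[...,0];y=P[...,1]
    reg=(x>400)&(x<800)&(y>80)&(y<420)
    m=reg&(H<16)&(s>130)&(z>100)&(z<205);m=cv2.erode(m.astype(np.uint8),np.ones((3,3)))>0
    # robust plane
    p=P[m];k=np.ones(len(p),bool)
    for _ in range(6):
        c=p[k].mean(0);n=np.linalg.svd(p[k]-c,full_matrices=False)[2][2];n*=np.sign(n[2]);k=abs((p-c)@n)<4
    print(' slope',len(p),k.sum(),'n',n.round(4),'tilt',np.degrees(np.arccos(n[2])),'az up',np.degrees(np.arctan2(-n[1],-n[0])))
    ux=np.array([-n[0],-n[1],0]);ux/=np.linalg.norm(ux);uy=np.cross([0,0,1],ux);xs=np.cross(uy,n)
    def rp(q,l,hh):
        ab=np.stack([(q-c)@xs,(q-c)@uy],1).astype(np.float32);r=cv2.minAreaRect(ab)
        print(' ',l,len(q),(c+r[0][0]*xs+r[0][1]*uy+hh*n).round(1),'size',np.round(r[1],1),'ang',round(r[2],1),'h',np.median((q-c)@n).round(1))
    h=(P-c)@n
    rp(p[k],'slope',0)
    t=reg&(s<70)&(V>130)&(abs(h-8)<4)&(z>100);nn,l,st,_=cv2.connectedComponentsWithStats(t.astype(np.uint8));t=l==1+np.argmax(st[1:,4]);rp(P[t],'tile',0)
    f=reg&(H>90)&(H<118)&(s>90)&(h>12)&(h<60)&(z>100);rp(P[f],'fin',0)
    f2=f&(h>40);rp(P[f2],'fintop',34) if f2.sum()>4 else None
```

```text
top 120 200 [ 10 138 204] [567.  321.8 152.2]
top 215 210 [ 10 140 206] [549.3 128.4 118.9]
top 160 170 [ 38   5 221] [623.4 232.8 182.3]
top 169 212 [104  96 172] [538.8 213.8 175.7]
 slope 6152 5951 n [-0.4881 -0.1027  0.8667] tilt 29.921352516214075 az up 11.885650036803225
  slope 5951 [584.  224.1 150.3] size [238.1 195.9] ang 89.8 h 0.0
  tile 3283 [600.8 228.1 160.3] size [171.7  91.7] ang 0.1 h 7.9
  fin 143 [560.6 217.4 136.4] size [11.8 40.7] ang 88.4 h 43.0
  fintop 109 [543.9 214.  165.8] size [11.6 40.4] ang 88.4 h 43.8
side 120 310 [ 12 169 164] [567.8 342.7 130.1]
side 225 240 [ 14 161 252] [567.6 115.7 128.4]
side 150 230 [  0   0 255] [632.9 228.5 187.7]
side 190 260 [103 120 140] [536.8 221.3 170. ]
 slope 9753 8579 n [-0.4889 -0.1092  0.8655] tilt 30.0625204536744 az up 12.59107698391424
  slope 8579 [582.1 225.2 149.8] size [238.1 194.2] ang 89.3 h 0.0
  tile 3972 [602.1 227.3 161.4] size [ 91.3 169.4] ang 89.7 h 8.0
  fin 367 [558.5 220.3 135.8] size [13.9 41. ] ang 89.4 h 39.2
  fintop 175 [542.1 216.5 165.4] size [13.4 40.6] ang 88.9 h 43.0
```

Measurements agree: slope tilt 30°, port z≈150, tile 170 x 91, kiln yaw≈12.3°, board yaw≈13.7°. Next is a move planner, then the first move.

```bash
cat > g.py <<'E'
from h import *
psi=np.radians(12.3);th=np.radians(30)
xs=np.array([np.cos(th)*np.cos(psi),np.cos(th)*np.sin(psi),.5]);uy=np.array([-np.sin(psi),np.cos(psi),0]);n=np.cross(xs,uy)
port=np.array([583.,224.7,150.]);RK=np.stack([xs,-uy,-n],1)
def down(yaw): return R.from_euler('xyz',[180,0,yaw],degrees=True).as_matrix()
def pose():
    s=telemetry.sense();return np.array(s['tool_pos']),R.from_euler('xyz',s['tcp_rot'],degrees=True).as_matrix(),s
def plan(pt,Rt,pos=None,Rc=None):
    p,C,s=pose(); p=p if pos is None else pos; C=C if Rc is None else Rc
    d=C.T@(pt-p)/50; r=R.from_matrix(C.T@Rt).as_rotvec()/2/np.pi
    print('t',round(s['time'],2),'shift',d.round(3),'turn',r.round(4),'rows>=%.1f'%max(np.linalg.norm(d)/1.2,abs(d).max(),np.linalg.norm(r)/.0297),'turn after (move first) or shift in target frame',(Rt.T@(pt-p)/50).round(3))
E
python3 - <<'E'
from g import *
tg=port-27*xs+17*n; print(tg,tg+90*n)
plan(np.array([tg[0]-44,tg[1]-9.6,300]),RK)
E
```

```text
[551.84916284 217.90801911 151.22243186] [507.88211199 208.32165172 229.1647182 ]
t 0.1 shift [ 10.91  -13.203  -1.37 ] turn [-0.0029  0.0833  0.0099] rows>=14.3 turn after (move first) or shift in target frame [  9.393 -13.872   3.815]
```

```bash
python3 -m jog '[[[0.6,-0.6,-0.6,0,0,0,1],[0.64,-0.78,-0.6,0,0,0,1],[0.64,-0.78,-0.1,0,0,0,1],[0.64,-0.78,-0.07,0,0,0,1],[0.64,-0.78,0,0,0,0,1],[0.64,-0.78,0,0,0,0,1],[0.64,-0.78,0,0,0,0,1],[0.64,-0.78,0,0,0,0,1],[0.64,-0.78,0,0,0,0,1],[0.64,-0.78,0,0,0,0,1],[0.64,-0.78,0,0,0,0,1],[0.64,-0.78,0,0,0,0,1]]]' 80
python3 -m jog '[[[0.64,-0.78,0,0,0,0,1],[0.64,-0.78,0,0,0,0,1],[0.64,-0.78,0,0,0,0,1],[0.64,-0.78,0,0,0,0,1],[0.64,-0.78,0,0,0,0,1],[0.64,-0.8,0,-0.0007,0.0208,0.0025,1],[0,0,0,-0.0007,0.0208,0.0025,1],[0,0,0,-0.0007,0.0208,0.0025,1],[0,0,0,-0.0007,0.0208,0.0025,1],[0,0,0,0,0,0,1]]]'
python3 - <<'E'
from g import *
tg=port-27*xs+17*n
p,C,s=pose();print(p,s['tcp_rot'])
plan(tg+80*n,RK)
E
```

```text
time: 1.6
tool_pos: [406.3, -28.8, 299.6]
tcp_rot: [180.0, -0.0, 16.0]
ft_force: [1.1, -1.2, 0.6]
finger_gap: 85.5
time: 2.85
tool_pos: [523.3, 247.8, 296.5]
tcp_rot: [179.9, -29.7, 12.4]
ft_force: [-1.5, 0.6, -0.6]
finger_gap: 85.2
[523.29955583 247.81429015 296.49766431] [179.894711   -29.70587332  12.39597658]
t 2.85 shift [-1.075  0.703  1.138] turn [0.0002 0.0008 0.0002] rows>=1.4 turn after (move first) or shift in target frame [-1.08   0.706  1.131]
```

```bash
python3 -m jog '[[[-0.54,0.352,0.57,0,0,0,0.5],[-0.54,0.352,0.57,0,0,0,0.5],[0,0,0,0,0.0008,0,0.5],[0,0,0,0,0,0,0.5],[0,0,0,0,0,0,0.5]]]'
python3 - <<'E'
from g import *
tg=port-27*xs+17*n
plan(tg,RK)
im,P=cloud('side');c=cv2.resize(im[150:330,80:320],(800,600));save(c,'pre.png')
E
```

```text
time: 3.48
tool_pos: [517.2, 210.9, 226.7]
tcp_rot: [180.0, -30.4, 12.3]
ft_force: [-0.0, -0.4, -0.2]
finger_gap: 42.9
t 3.48 shift [-0.155  0.011  1.659] turn [ 0.     -0.0012  0.    ] rows>=1.7 turn after (move first) or shift in target frame [-0.142  0.012  1.661]
```

View pics/pre.png

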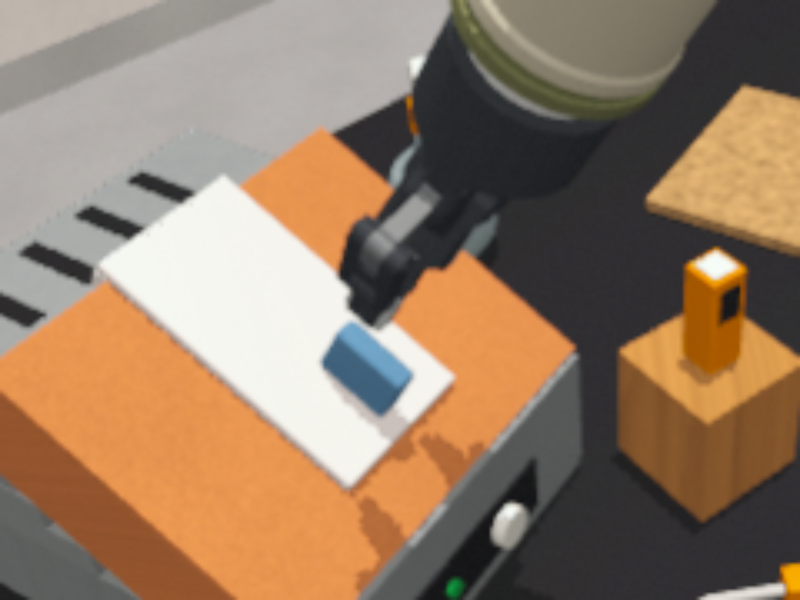

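The gripper hangs above the fin (370,370 in the crop), square to the tile, with the fingers either side. I'll descend and grip.

```bash
python3 -m jog '[[[-0.07,0.006,0.6,0,-0.0006,0,0.5],[-0.07,0.006,0.6,0,-0.0006,0,0.5],[0,0,0.3,0,0,0,0.5],[0,0,0.16,0,0,0,0.5],[0,0,0,0,0,0,0.5],[0,0,0,0,0,0,0],[0,0,0,0,0,0,0],[0,0,0,0,0,0,0],[0,0,0,0,0,0,0],[0,0,0,0,0,0,0]]]' 90
python3 - <<'E'
from g import *
p,C,s=pose();print(s['ft_force'],s['wrist_torque'],((p-port)@xs,(p-port)@uy,(p-port)@n))
E
```

```text
time: 4.78
tool_pos: [550.9, 217.1, 149.6]
tcp_rot: [180.0, -29.9, 12.3]
ft_force: [-4.5, -2.0, 5.7]
finger_gap: 12.4
[-4.49482949 -2.01786834  5.66428781] [-0.32577791  0.49005969 -0.21139202] (np.float64(-28.788949214168895), np.float64(-0.6028779173994697), np.float64(16.185267407906277))
```

```bash
python3 -m jog '[[[0.03,0,-0.125,0,-0.0078,0,0],[0.03,0,-0.125,0,-0.0078,0,0],[0.03,0,-0.125,0,-0.0078,0,0],[0.03,0,-0.125,0,-0.0078,0,0],[0.03,0,-0.125,0,-0.0078,0,0],[0,0,0,0,0,0,0]]]'
python3 - <<'E'
from g import *
p,C,s=pose();print(s['ft_force'],s['wrist_torque'])
im,P=cloud('side');c=cv2.resize(im[150:330,40:280],(800,600));save(c,'tip.png')
E
```

```text
time: 5.52
tool_pos: [545.5, 215.8, 180.7]
tcp_rot: [180.0, -15.9, 12.3]
ft_force: [0.9, 0.5, -0.9]
finger_gap: 12.5
[ 0.94823868  0.4988962  -0.92184624] [-0.05328124  0.14905359 -0.00697009]
```

View pics/tip.png

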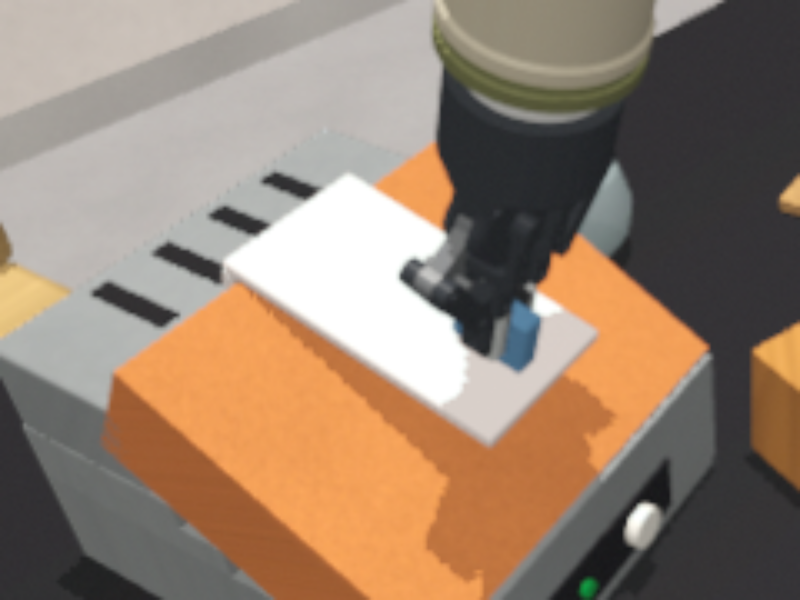

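Picture: the tile is tipped about 14°, its lower edge is clear of the slope and the nib is still behind the ridge near (290,225). Forces are under 2 N, so I'll tip further and then unhook upward.

```bash
python3 -m jog '[[[0.026,0,-0.107,0,-0.00667,0,0],[0.026,0,-0.107,0,-0.00667,0,0],[0.026,0,-0.107,0,-0.00667,0,0],[0.026,0,-0.107,0,-0.00667,0,0],[0.026,0,-0.107,0,-0.00667,0,0],[0,0,0,0,0,0,0],[0,0,0,0,0,0,0],[0,0,0,0,0,0,0]]]'
python3 -m jog '[[[0.04,0,-0.1,0,0,0,0],[0.04,0,-0.2,0,0,0,0],[0.03,0,-0.3,0,0,0,0],[0,0,-0.5,0,0,0,0],[0,0,-0.6,0,0,0,0],[0,0,-0.6,0,0,0,0],[0,0,-0.6,0,0,0,0],[0,0,-0.3,0,0,0,0],[0,0,0,0,0,0,0],[0,0,0,0,0,0,0]]]'
python3 - <<'E'
from g import *
p,C,s=pose();print(s['ft_force'],s['wrist_torque'])
Rb=R.from_euler('xyz',[180,-4,13.7],degrees=True).as_matrix()
board=np.array([583.5,-267.2,12.])
xt=Rb[:,0];nt=-Rb[:,2]
# tile: nib tip (77..85,-12) on board, lower edge (-85,0) on board; centre of tile over board centre
o=board+np.array([0,0,6.]) # tile origin at height: lower edge z=0 + 85*sin4
o[2]=12+85*np.sin(np.radians(4))
# TCP in tile frame: measured in slope frame -28.8-23, h 16.2
t=o-51.8*xt+16.2*nt;print('place TCP',t)
plan(np.array([t[0],t[1],p[2]]),Rb)
im,P=cloud('side');save(im[100:360,:400],'lift.png')
E
```

```text
time: 6.58
tool_pos: [546.1, 216.0, 207.0]
tcp_rot: [180.0, -3.9, 12.3]
ft_force: [5.6, 0.5, -1.8]
finger_gap: 12.7
time: 7.82
tool_pos: [540.5, 214.9, 365.5]
tcp_rot: [179.9, -3.7, 12.3]
ft_force: [0.5, -0.1, -3.0]
finger_gap: 12.5
[ 0.48208944 -0.05296742 -3.00361241] [-0.036744    0.20374924 -0.02542682]
place TCP [ 532.19844397 -279.70597131   30.47645254]
t 7.83 shift [-2.262  9.63  -0.136] turn [ 0.0004  0.001  -0.0039] rows>=9.6 turn after (move first) or shift in target frame [-2.499  9.571 -0.175]
```

View pics/lift.png

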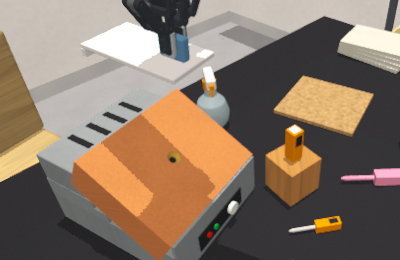

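The tile is free of the ledge and held level, and the port is uncovered at (173,156) in the crop. The two look-alikes, which stood unsupported at the start, now lie on the table out of the way. Next I carry the tile to the board.

```bash
python3 -m jog '[[[-0.05,0.3,0,0,0,0,0],[-0.2,0.7,0,0,0,0,0],[-0.24,0.95,0,0,0,0,0],[-0.24,1,0,0,0,0,0],[-0.24,1,0,0,0,0,0],[-0.24,1,0,0,0.0005,-0.001,0],[-0.24,1,0,0,0.0005,-0.001,0],[-0.24,1,0,0,0,-0.001,0],[-0.24,1,0,0,0,-0.0009,0],[-0.23,0.9,0,0,0,0,0],[-0.1,0.6,0,0,0,0,0],[0,0.15,0,0,0,0,0]]]'
python3 -m jog '[[[0,0,0.5,0,0,0,0],[0,0,0.8,0,0,0,0],[0,0,0.9,0,0,0,0],[0,0,0.9,0,0,0,0],[0,0,0.8,0,0,0,0],[0,0,0.7,0,0,0,0],[0,0,0.4,0,0,0,0],[0,0,0,0,0,0,0],[0,0,0,0,0,0,0]]]'
python3 - <<'E'
from g import *
p,C,s=pose();print(p,s['tcp_rot'],s['ft_force'],s['wrist_torque'])
Rb=R.from_euler('xyz',[180,-4,13.7],degrees=True).as_matrix()
plan(np.array([532.2,-279.7,30.5]),Rb)
for nme in('side','top'):
    im,P=cloud(nme);hs=cv2.cvtColor(im,cv2.COLOR_RGB2HSV).astype(int);x,y,z=P[...,0],P[...,1],P[...,2]
    m=(hs[...,1]<60)&(hs[...,2]>110)&(x>450)&(x<760)&(y<-150)&(y>-400)&(z>30)&(z<110)
    k,l,st,_=cv2.connectedComponentsWithStats(m.astype(np.uint8));m=l==1+np.argmax(st[1:,4]);q=P[m];c=np.median(q,0)
    k=np.ones(len(q),bool)
    for _ in range(5):
        c=q[k].mean(0);nn=np.linalg.svd(q[k]-c,full_matrices=False)[2][2];nn*=np.sign(nn[2]);k=abs((q-c)@nn)<3
    r=cv2.minAreaRect(q[k][:,:2].astype(np.float32))
    print(nme,k.sum(),len(q),'n',nn.round(3),'rect',r,'z at centre',(c[2]-(nn[:2]@(np.array(r[0])-c[:2]))/nn[2]).round(1))
    save(im[120:260,240:420] if nme=='side' else im[130:280,310:460],'b_'+nme+'.png')
E
```

```text
time: 9.38
tool_pos: [535.5, -280.6, 358.7]
tcp_rot: [179.9, -4.0, 13.5]
ft_force: [-0.3, 0.8, -2.4]
finger_gap: 12.4
time: 10.5
tool_pos: [555.4, -274.9, 112.5]
tcp_rot: [179.8, -4.2, 13.7]
ft_force: [0.1, -1.1, -1.9]
finger_gap: 12.3
[ 555.36897248 -274.89073791  112.50867843] [179.75491815  -4.23282933  13.69908354] [ 0.06198881 -1.0876731  -1.92367188] [ 0.01282336  0.07393063 -0.00277887]
t 10.5 shift [-0.593 -0.023  1.601] turn [ 0.0007 -0.0006 -0.    ] rows>=1.6 turn after (move first) or shift in target frame [-0.586 -0.016  1.603]
side 657 719 n [-0.07  -0.005  0.998] rect ((599.7713012695312, -261.5836486816406), (158.8597412109375, 92.29125213623047), 13.836585998535156) z at centre 107.4
top 1051 1127 n [-0.064 -0.01   0.998] rect ((581.5092163085938, -267.04791259765625), (122.79049682617188, 89.21941375732422), 13.332674980163574) z at centre 106.1
```

Tile attitude measured at about 4° and its height matches what the tool pose predicts. I'll descend in steps and watch for contact.

```bash
python3 -m jog '[[[-0.2,-0.01,0.4,0.0003,0,0,0],[-0.2,-0.01,0.5,0.0004,0,0,0],[-0.19,0,0.35,0,0,0,0],[0,0,0.15,0,0,0,0],[0,0,0.08,0,0,0,0],[0,0,0,0,0,0,0],[0,0,0,0,0,0,0]]]'
python3 -m jog '[[[0,0,0.03,0,0,0,0],[0,0,0.03,0,0,0,0],[0,0,0,0,0,0,0],[0,0,0,0,0,0,0]]]'
python3 - <<'E'
from g import *
p,C,s=pose();print(p,s['tcp_rot'],s['ft_force'],s['wrist_torque'])
E
```

```text
time: 11.48
tool_pos: [531.6, -279.4, 35.7]
tcp_rot: [-180.0, -4.2, 13.7]
ft_force: [-1.1, 0.3, -2.3]
finger_gap: 12.9
time: 11.98
tool_pos: [531.0, -279.0, 31.7]
tcp_rot: [-179.9, -4.1, 13.7]
ft_force: [-0.2, -0.6, -2.6]
finger_gap: 12.9
[ 531.02765381 -278.97940748   31.69043045] [-179.88882722   -4.12983425   13.68949707] [-0.17390002 -0.59506264 -2.55141899] [-0.09152975  0.15725887  0.01375577]
```

```bash
python3 -m jog '[[[0,0,0.02,0,0,0,0],[0,0,0.01,0,0,0,0],[0,0,0,0,0,0,0],[0,0,0,0,0,0,0]]]'
python3 -m jog '[[[0,0,0.015,0,0,0,0],[0,0,0,0,0,0,0],[0,0,0,0,0,0,0]]]'
```

```text
time: 12.48
tool_pos: [531.1, -279.0, 30.2]
tcp_rot: [-179.9, -4.1, 13.7]
ft_force: [-0.8, -0.0, -2.0]
finger_gap: 12.6
time: 12.85
tool_pos: [531.3, -279.1, 29.9]
tcp_rot: [-179.9, -4.1, 13.7]
ft_force: [-2.6, 1.5, 4.2]
finger_gap: 12.4
```

Contact: force went from -2.5 to +4 N. I'll release and retreat upward.

```bash
python3 -m jog '[[[0,0,0,0,0,0,0.25],[0,0,0,0,0,0,0.45],[0,0,0,0,0,0,0.45],[0,0,-0.3,0,0,0,0.45],[0,0,-0.7,0,0,0,0.45],[0,0,-1,0,0,0,0.6],[0,0,-1,0,0,0,0.6],[0,0,-1,0,0,0,0.6],[0,0,-0.3,0,0,0,0.6],[0,0,0,0,0,0,0.6]]]'
python3 - <<'E'
from g import *
p,C,s=pose();print(p,s['tcp_rot'])
for nme in('side','top'):
    im,P=cloud(nme);hs=cv2.cvtColor(im,cv2.COLOR_RGB2HSV).astype(int);x,y,z=P[...,0],P[...,1],P[...,2]
    m=(hs[...,1]<60)&(hs[...,2]>110)&(x>450)&(x<760)&(y<-150)&(y>-400)&(z>12)&(z<50)
    k,l,st,_=cv2.connectedComponentsWithStats(m.astype(np.uint8));m=l==1+np.argmax(st[1:,4]);q=P[m]
    c=q.mean(0);nn=np.linalg.svd(q-c,full_matrices=False)[2][2];nn*=np.sign(nn[2])
    r=cv2.minAreaRect(q[:,:2].astype(np.float32)); print(nme,len(q),'n',nn.round(3),'rect',r,'z',c[2].round(1))
    # port: dark hole in slope
    rg=(abs(x-583)<25)&(abs(y-224.7)<25); 
    sl=rg&(hs[...,0]<16)&(hs[...,1]>130)
    d=(P-port)@n; np.set_printoptions(suppress=True)
    mm=(abs(x-583)<40)&(abs(y-225)<40); v,u=np.where(mm); print(' port region px',u.min(),u.max(),v.min(),v.max(),'slope offset from model',np.median(d[sl]).round(2))
    a=im[v.min():v.max(),u.min():u.max()];np.savez('pics/port_%s.npz'%nme,im=im,P=P)
    save(cv2.resize(a,(390,390),interpolation=cv2.INTER_CUBIC),'port_'+nme+'.png')
    mm=(z>145)&(z<165)&(x>430)&(x<500)&(y<60)&(y>0);print(' probe top',mm.sum(),cv2.minAreaRect(P[mm][:,:2].astype(np.float32)),np.median(z[mm]))
    save(cv2.resize(im[120:260,240:420] if nme=='side' else im[130:280,310:460],(390,390)),'b_'+nme+'.png')
f=[cv2.imread('pics/'+a) for a in('port_side.png','port_top.png','b_side.png','b_top.png')]
cv2.imwrite('pics/chk.png',cv2.resize(np.vstack([np.hstack(f[:2]),np.hstack(f[2:])]),(600,600)))
E
```

```text
time: 14.1
tool_pos: [516.9, -283.6, 246.0]
tcp_rot: [180.0, -4.3, 13.7]
ft_force: [-0.6, -0.8, -0.2]
finger_gap: 51.1
[ 516.85332995 -283.5528188   246.00600606] [179.95561644  -4.26492883  13.69336174]
side 1160 n [-0.063 -0.016  0.998] rect ((590.7431640625, -277.6553955078125), (181.731689453125, 121.25007629394531), 13.185593605041504) z 25.3
 port region px 137 206 230 287 slope offset from model 0.12
 probe top 178 ((465.3243103027344, 30.271942138671875), (26.60201072692871, 26.561368942260742), 78.7389907836914) 153.79909232869542
top 2493 n [-0.071 -0.012  0.997] rect ((582.422607421875, -268.4385681152344), (173.04425048828125, 96.34624481201172), 13.665854454040527) z 25.5
 port region px 145 188 171 212 slope offset from model -0.05
 probe top 166 ((464.36419677734375, 29.81706428527832), (26.1395263671875, 25.82931137084961), 80.377197265625) 154.0262523440449
```

View pics/chk.png

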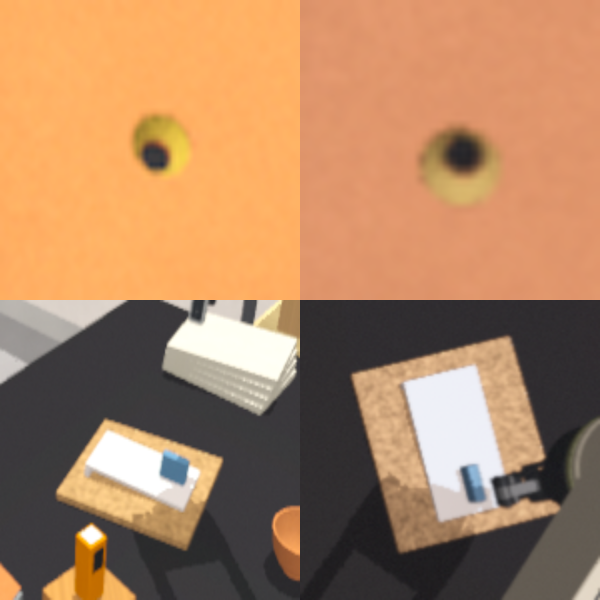

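Picture: the port's brass mouth is clear in both views. The tile lies handle up well within the cork board (173 x 96, yaw 13.7°, 4° tilt). The probe still stands in its stand.

```bash
cat > circ.py <<'E'
from g import *
for nme in('side','top'):
    Z=np.load('pics/port_%s.npz'%nme);im,P=Z['im'],Z['P'];lab=cv2.cvtColor(im,cv2.COLOR_RGB2LAB).astype(float)
    rel=P-port;r=np.hypot(rel@xs,rel@uy);ref=np.median(lab[(r>20)&(r<35)],0)
    dist=np.linalg.norm((lab-ref)*[.5,1,1],axis=2)
    u,v=np.meshgrid(np.arange(560),np.arange(420));c=camera_params(nme);K,D,E=[np.array(c[k]) for k in('K','D','extrinsics')]
    ray=cv2.undistortPoints(np.stack([u,v],-1).reshape(-1,1,2).astype(float),K,D).reshape(420,560,2)
    ray=np.concatenate([ray,np.ones((420,560,1))],-1)@E[:3,:3].T;o=E[:3,3]
    X=o+ray*(((port-o)@n)/(ray@n))[...,None]
    rr=np.linalg.norm(X-port,axis=2);m=((dist>14)&(rr<22)).astype(np.uint8)
    k,l,st,_=cv2.connectedComponentsWithStats(m);m=l==1+np.argmax(st[1:,4])
    q=X[m];print(nme,m.sum(),'centroid',q.mean(0).round(1),'in-slope',((q.mean(0)-port)@xs).round(2),((q.mean(0)-port)@uy).round(2),'extent',np.ptp((q-port)@xs).round(1),np.ptp((q-port)@uy).round(1))
E
python3 circ.py
python3 - <<'E'
from g import *
plan(np.array([464.8,30.0,215]),down(-9.6))
E
```

```text
side 119 centroid [582.9 222.9 149.7] in-slope -0.59 -1.7 extent 22.7 21.5
top 90 centroid [581.6 224.1 149.1] in-slope -1.76 -0.24 extent 22.7 21.1
t 14.2 shift [ 0.451 -6.312  0.603] turn [-0.0028 -0.011   0.0647] rows>=6.3 turn after (move first) or shift in target frame [-2.045 -5.994  0.547]
```

```bash
python3 -m jog '[[[0.03,-0.4,0,0,0,0,0.8],[0.06,-0.8,0,0,0,0,0.8],[0.06,-1,0,0,0,0,0.8],[0.06,-1,0,0,0,0,0.8],[0.06,-1,0,0,0,0,0.8],[0.06,-1,0.1,0,0,0,0.8],[0.06,-0.8,0.2,0,0,0,0.8],[0.06,-0.31,0.3,-0.0009,-0.0037,0.0216,0.8],[0,0,0,-0.0009,-0.0037,0.0216,0.8],[0,0,0,-0.0009,-0.0037,0.0216,0.8],[0,0,0,0,0,0,0.8]]]' 60
python3 - <<'E'
from g import *
p,C,s=pose();print(p,s['tcp_rot'],s['joint_pos'])
plan(np.array([464.8,30.0,106]),down(-9.6))
E
```

```text
time: 15.58
tool_pos: [464.3, 30.3, 214.7]
tcp_rot: [180.0, 0.1, -9.5]
ft_force: [0.1, 0.6, -0.3]
finger_gap: 68.1
[464.29206455  30.29429552 214.65485226] [ 1.79981448e+02  1.01672171e-01 -9.54454997e+00] [-2.57973815e+00 -1.33211968e+01  1.07087128e+02 -6.09911044e-03
  8.63372400e+01  9.69651905e+01]
t 15.57 shift [0.015 0.003 2.173] turn [0.0001 0.0003 0.0002] rows>=2.2 turn after (move first) or shift in target frame [0.011 0.004 2.173]
```

```bash
python3 -m jog '[[[0.01,0,0.6,0,0,0,0.7],[0,0,0.8,0,0,0,0.7],[0,0,0.5,0,0,0,0.7],[0,0,0.27,0,0,0,0.7],[0,0,0,0,0,0,0.4],[0,0,0,0,0,0,0],[0,0,0,0,0,0,0],[0,0,0,0,0,0,0],[0,0,0,0,0,0,0],[0,0,0,0,0,0,0]]]' 60
python3 -m jog '[[[0,0,-0.1,0,0,0,0],[0,0,-0.3,0,0,0,0],[0,0,-0.5,0,0,0,0],[0,0,-0.6,0,0,0,0],[0,0,-0.6,0,0,0,0],[0,0,-0.6,0,0,0,0],[0,0,-0.5,0,0,0,0],[0,0,-0.3,0,0,0,0],[0,0,0,0,0,0,0],[0,0,0,0,0,0,0]]]'
python3 - <<'E'
from g import *
p,C,s=pose();print(p,s['tcp_rot'],s['ft_force'],s['wrist_torque'])
im,P=cloud('side');save(cv2.resize(im[80:320,180:440],(600,554)),'probe.png')
E
```

```text
time: 16.82
tool_pos: [466.9, 29.2, 108.9]
tcp_rot: [-180.0, -0.2, -9.6]
ft_force: [-0.7, 0.2, 6.5]
finger_gap: 25.5
time: 18.08
tool_pos: [465.3, 29.3, 281.6]
tcp_rot: [180.0, 0.0, -9.6]
ft_force: [-0.2, -0.3, -1.5]
finger_gap: 25.5
[465.34250896  29.33859542 281.5901987 ] [ 1.79977613e+02  3.83649695e-02 -9.64753029e+00] [-0.23277213 -0.28913061 -1.51590342] [-0.00419002  0.01367707  0.0558653 ]
```

View pics/probe.png

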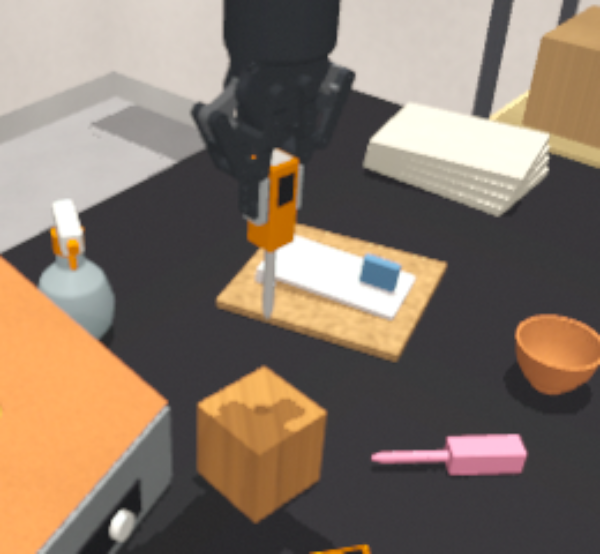

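The probe is held upright at (272,215) in the crop, clear of the stand. I'll measure its axis and shoulder relative to the tool.

```bash
cat > held.py <<'E'
from g import *
def held(names=('side',)):
    p,C,s=pose(); print('tcp',p.round(1),s['tcp_rot'].round(1))
    for nme in names:
        im,P=cloud(nme);q=(P-p)@C;hs=cv2.cvtColor(im,cv2.COLOR_RGB2HSV).astype(int)
        near=(np.hypot(q[...,0],q[...,1])<22)
        o=np.array(camera_params(nme)['extrinsics'])[:3,3];w=C.T@(o-p);w/=np.linalg.norm(w)
        w[2]=0
        st=near&(q[...,2]>26)&(q[...,2]<100)&(hs[...,1]<90); ora=near&(hs[...,1]>150)&(hs[...,0]<22)&(q[...,2]>-10)&(q[...,2]<60)
        a=q[st]; 
        print(nme,'stem n',len(a),'tip z pct98/max',np.percentile(a[:,2],[98,100]).round(1),'orange zmax',np.percentile(q[ora][:,2],[95,100]).round(1))
        for z0 in range(30,86,14):
            b=a[(a[:,2]>z0)&(a[:,2]<z0+14)]
            # silhouette mid: lateral coord across view dir; depth pts lie ~4 mm nearer camera than axis
            if len(b): print('  z',z0,len(b),(b.mean(0)-4.0*w/np.linalg.norm(w))[:2].round(1))
E
python3 - <<'E'
from held import *
held(('side','top'))
p,C,s=pose()
P0=np.array([582.4,223.6,149.8])
print(plan(P0+(21+72+25)*n,RK))
E
```

```text
tcp [465.2  29.4 281.3] [ 1.8e+02  1.0e-01 -9.6e+00]
side stem n 136 tip z pct98/max [90.8 95.3] orange zmax [20. 23.]
  z 30 34 [ 0.  -0.1]
  z 44 33 [-0.3 -0.5]
  z 58 30 [-0.3 -0. ]
  z 72 29 [-0.7  0.5]Traceback (most recent call last):
  File "<stdin>", line 2, in <module>
  File "held.py", line 11, in held
    print(nme,'stem n',len(a),'tip z pct98/max',np.percentile(a[:,2],[98,100]).round(1),'orange zmax',np.percentile(q[ora][:,2],[95,100]).round(1))
                                                ~~~~~~~~~~~~~^^^^^^^^^^^^^^^^^
    return _quantile_unchecked(
        a, q, axis, out, overwrite_input, method, keepdims, weights)
    return _ureduce(a,
                    func=_quantile_ureduce_func,
    ...<5 lines>...
                    overwrite_input=overwrite_input,
                    method=method)
    r = func(a, **kwargs)
    result = _quantile(arr,
                       quantiles=q,
    ...<2 lines>...
                       out=out,
                       weights=wgt)
    slices_having_nans = np.isnan(arr[-1, ...])
                                  ~~~^^^^^^^^^
IndexError: index -1 is out of bounds for axis 0 with size 0
```

Stem axis is within 0.5 mm of the tool axis, shoulder about 22 mm and tip about 94 mm beyond the TCP, as expected.

Run:
```python
from g import *
P0=np.array([582.4,223.4,149.8]);t=P0+114*n;print(t)
plan(t+[0,0,25],RK)
```

```text
[526.70840226 211.25726798 248.52689603]
t 18.23 shift [ 0.601 -3.793  0.157] turn [ 0.016   0.0825 -0.0596] rows>=3.8 turn after (move first) or shift in target frame [ 1.631 -3.293  1.125]
```

```bash
python3 -m jog '[[[0.06,-0.4,0,0,0,0,0],[0.12,-0.76,0,0,0,0,0],[0.15,-0.95,0,0,0,0,0],[0.15,-0.95,0,0,0,0,0],[0.12,-0.73,0.157,0,0,0,0],[0,0,0,0.0032,0.0165,-0.0119,0],[0,0,0,0.0032,0.0165,-0.0119,0],[0,0,0,0.0032,0.0165,-0.0119,0],[0,0,0,0.0032,0.0165,-0.0119,0],[0,0,0,0.0032,0.0165,-0.0119,0],[0,0,0,0,0,0,0],[0,0,0,0,0,0,0]]]'
python3 - <<'E'
from held import *
P0=np.array([582.4,223.4,149.8]);t=P0+104*n
plan(t,RK)
held(('side',))
E
```

```text
time: 19.73
tool_pos: [527.4, 211.1, 275.4]
tcp_rot: [-180.0, -30.1, 12.2]
ft_force: [0.4, 0.6, 0.7]
finger_gap: 25.5
t 19.73 shift [-0.28  -0.006  0.658] turn [ 0.0001 -0.0002 -0.0003] rows>=0.7 turn after (move first) or shift in target frame [-0.279 -0.006  0.658]
tcp [527.4 211.1 275.4] [-180.   -30.1   12.2]
side stem n 99 tip z pct98/max [86.3 88.4] orange zmax [21.6 24.7]
  z 30 15 [-0.6 -0.5]
  z 44 29 [-0.5  0.2]
  z 58 28 [-0.9  0. ]
  z 72 23 [-0.8  0. ]
```

```bash
python3 -m jog '[[[-0.13,0,0.25,0,0,0,0],[-0.13,0,0.3,0,0,0,0],[-0.01,0,0.1,0,0,0,0],[0,0,0,0,0,0,0],[0,0,0,0,0,0,0],[0,0,0,0,0,0,0]]]'
python3 - <<'E'
from held import *
P0=np.array([582.4,223.4,149.8])
plan(P0+94*n+.6*xs,RK)
im,P=cloud('side');im2,_=cloud('top')
cv2.imwrite('pics/ins.png',np.hstack([cv2.resize(im[200:300,120:220],(400,400)),cv2.resize(im2[150:230,130:210],(400,400))])[...,::-1])
E
```

```text
time: 20.52
tool_pos: [532.0, 212.2, 240.8]
tcp_rot: [180.0, -30.2, 12.3]
ft_force: [0.4, -0.2, 0.4]
finger_gap: 25.0
t 20.52 shift [-0.004 -0.004  0.212] turn [ 0.0001 -0.0005 -0.    ] rows>=0.2 turn after (move first) or shift in target frame [-0.004 -0.004  0.212]
```

View pics/ins.png

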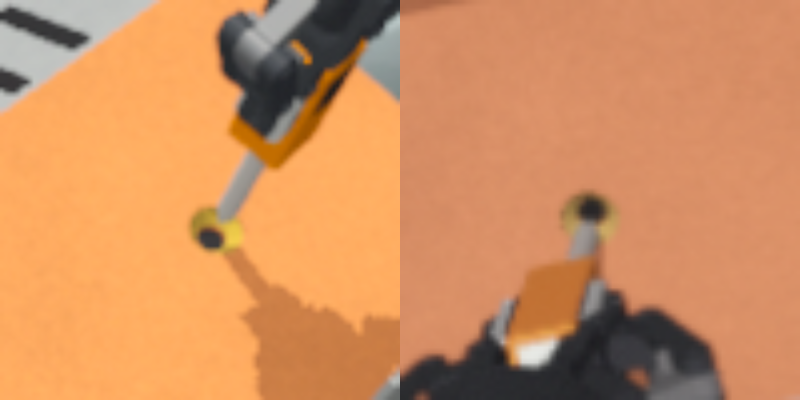

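Both views show the stem pointing straight at the dark bore (side 210,237; top 590,210 in the crop). I'll insert gently.

```bash
python3 -m jog '[[[0,0,0.1,0,0,0,0],[0,0,0.1,0,0,0,0],[0,0,0.1,0,0,0,0],[0,0,0.1,0,0,0,0],[0,0,0.1,0,0,0,0],[0,0,0,0,0,0,0]]]'
python3 - <<'E'
from g import *
P0=np.array([582.4,223.4,149.8])
p,C,s=pose();f=s['ft_force'];print('tool-frame force',(C.T@f).round(1),s['wrist_torque'].round(2))
plan(P0+22*n+.6*xs,RK)
E
```

```text
time: 21.38
tool_pos: [543.8, 214.7, 217.6]
tcp_rot: [180.0, -30.1, 12.3]
ft_force: [-0.1, -0.9, -0.8]
finger_gap: 25.3
tool-frame force [-0.7  0.8  0.5] [-0.09  0.28 -0.  ]
t 21.38 shift [ 0.018 -0.007  1.13 ] turn [ 0.0001 -0.0002  0.    ] rows>=1.1 turn after (move first) or shift in target frame [ 0.019 -0.006  1.13 ]
```

```bash
python3 -m jog '[[[0,0,0.15,0,0,0,0],[0,0,0.2,0,0,0,0],[0,0,0.2,0,0,0,0],[0,0,0.2,0,0,0,0],[0,0,0.1,0,0,0,0],[0,0,0,0,0,0,0]]]'
python3 - <<'E'
from g import *
P0=np.array([582.4,223.4,149.8])
p,C,s=pose();f=s['ft_force'];print('tool-frame force',(C.T@f).round(1),s['wrist_torque'].round(2))
plan(P0+22*n+.6*xs,RK)
E
```

```text
time: 22.12
tool_pos: [564.7, 219.2, 180.9]
tcp_rot: [180.0, -30.1, 12.3]
ft_force: [-0.4, 0.7, -1.2]
finger_gap: 25.4
tool-frame force [-0.8 -0.8  0.9] [-0.04  0.31  0.06]
t 22.12 shift [ 0.016 -0.007  0.28 ] turn [ 0.0001 -0.0002 -0.    ] rows>=0.3 turn after (move first) or shift in target frame [ 0.016 -0.007  0.28 ]
```

```bash
python3 -m jog '[[[0,0,0.1,0,0,0,0],[0,0,0.1,0,0,0,0],[0,0,0.04,0,0,0,0],[0,0,0.02,0,0,0,0],[0,0,0,0,0,0,0],[0,0,0,0,0,0,0]]]'
python3 -m jog '[[[0,0,0.02,0,0,0,0],[0,0,0.02,0,0,0,0],[0,0,0,0,0,0,0],[0,0,0,0,0,0,0]]]'
python3 - <<'E'
from g import *
P0=np.array([582.4,223.4,149.8])
p,C,s=pose();f=s['ft_force'];print('tool-frame force',(C.T@f).round(1),s['wrist_torque'].round(2))
plan(P0+22*n+.6*xs,RK)
E
```

```text
time: 22.88
tool_pos: [570.7, 220.5, 170.9]
tcp_rot: [180.0, -30.1, 12.3]
ft_force: [-14.1, -4.4, 10.8]
finger_gap: 25.4
time: 23.38
tool_pos: [571.5, 220.7, 171.0]
tcp_rot: [179.9, -30.1, 12.3]
ft_force: [-35.9, -11.5, 30.1]
finger_gap: 25.5
tool-frame force [-17.4   3.7 -44.8] [-1.38  3.12 -0.5 ]
t 23.38 shift [-0.005 -0.007  0.04 ] turn [ 0.0002 -0.0002  0.    ] rows>=0.0 turn after (move first) or shift in target frame [-0.005 -0.007  0.04 ]
```

Stiff contact at 45 N with the shoulder at slope level. I'll ease off slightly, release, back out along the axis and check.

```bash
python3 -m jog '[[[0.005,0,-0.02,0,0,0,0],[0,0,0,0,0,0,0],[0,0,0,0,0,0,0.36],[0,0,0,0,0,0,0.45],[0,0,0,0,0,0,0.5],[0,0,0,0,0,0,0.5],[0,0,-0.3,0,0,0,0.5],[0,0,-0.6,0,0,0,0.5],[0,0,-0.8,0,0,0,0.5],[0,0,-0.8,0,0,0,0.5],[0,0,-0.5,0,0,0,0.5],[0,0,0,0,0,0,0.5]]]'
python3 -m jog '[[[-0.5,0,-0.5,0,0,0,0.5],[-1,0,-0.5,0,0,0,0.5],[-1,0,-0.5,0,0,0,0.5],[-0.5,0,-0.2,0,0,0,0.5],[0,0,0,0,0,0,0.5]]]'
python3 - <<'E'
from g import *
P0=np.array([582.4,223.4,149.8])
ims=[]
for nme in('side','top'):
    im,P=cloud(nme);hs=cv2.cvtColor(im,cv2.COLOR_RGB2HSV).astype(int);rel=P-P0;a,b,h=rel@xs,rel@uy,rel@n
    m=(abs(a)<30)&(abs(b)<30)&(h>62)&(h<80);q=np.stack([a[m],b[m],h[m]],1)
    print(nme,'top cap n',m.sum(),'centre',np.median(q,0).round(1),'slope offset',np.median(h[(np.hypot(a,b)>30)&(np.hypot(a,b)<50)&(abs(h)<10)]).round(2))
    for h0 in(5,30,55):
        k=(abs(a)<30)&(abs(b)<30)&(abs(h-h0)<8);print('  h',h0,k.sum(),a[k].mean().round(1),b[k].mean().round(1))
    ims.append(im)
cv2.imwrite('pics/fin.png',np.hstack([cv2.resize(ims[0][190:310,100:220],(400,400)),cv2.resize(ims[1][90:330,80:460],(400,253))[np.r_[0:253,[252]*147]]])[...,::-1])
E
```

```text
time: 24.88
tool_pos: [498.9, 205.2, 303.4]
tcp_rot: [-180.0, -30.5, 12.3]
ft_force: [0.3, 0.6, -0.1]
finger_gap: 43.0
time: 25.5
tool_pos: [371.2, 202.1, 304.4]
tcp_rot: [178.6, -27.5, 12.4]
ft_force: [0.5, -0.1, 0.2]
finger_gap: 42.6
side top cap n 256 centre [-6.8  3.9 70. ] slope offset 0.09
  h 5 737 -0.7 6.1
  h 30 79 -5.9 11.2
  h 55 97 -7.5 11.6
top top cap n 195 centre [-5.7 -1.  70.5] slope offset -0.28
  h 5 523 6.7 -3.4
  h 30 58 3.7 -4.2
  h 55 57 2.6 -3.7
```

View pics/fin.png

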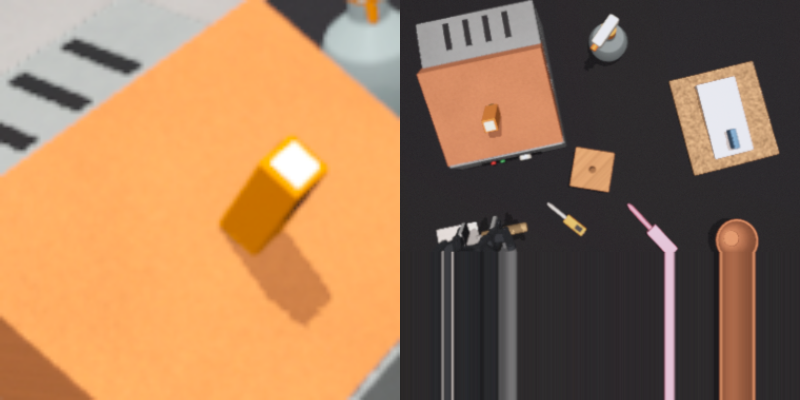

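Picture: the probe stands in the port with its handle on the slope (270,195). Its cap centre is 70 mm above the slope, so it is fully home, with a lean of about 3° from bore play. The cover is on the board, and the sprayer and bowl are in place. I'll check the bystanders numerically and then hand in.

Run:
```python
from g import *
from bench import job
im,P=cloud('side');Z=np.load('pics/side0.npz')
for l,(u0,u1,v0,v1) in dict(sprayer=(190,240,165,235),bowl=(398,445,212,255),trowel=(240,302,355,419)).items():
    d=abs(im[v0:v1,u0:u1].astype(int)-Z['im'][v0:v1,u0:u1]).max(2);dp=np.linalg.norm(P-Z['P'],axis=2)[v0:v1,u0:u1]
    print(l,'frac changed',(d>40).mean().round(3),'median 3D shift',np.nanmedian(dp).round(2))
rel=P-np.array([582.4,223.4,149.8]);h=rel@n;m=(abs(rel@xs)<30)&(abs(rel@uy)<30)&(h>62)&(h<80);print('cap h',np.median(h[m]).round(1),telemetry.sense()['ft_force'])
print(job.hand_in())
```

```text
sprayer frac changed 0.001 median 3D shift 1.79
bowl frac changed 0.0 median 3D shift 1.74
trowel frac changed 0.087 median 3D shift 1.11
cap h 70.0 [-0.5967736  -0.73505363  0.69046069]
the job is handed in; nothing more can be done
None
```

The job is done and was handed in at about 26 s of robot time, well under the 69 s limit; the hand-in gave no verdict.

- **Cover:** I tipped it up about 26° by its handle with the nib still on the ledge. I then unhooked it upward and laid it handle up on the cork board, releasing only after the force reading showed contact. The camera put it within about 1.5 mm of the board's centre, 4° from level.
- **Probe:** I took the large orange pyrometer from the stand and pushed it in until it stopped firmly, at about 45 N, then let go and backed off. The top of its handle measured 70.0–70.5 mm above the slope, which is what fully home should give. It leans about 3° downhill, which I put down to play in the bore, so its shoulder may not touch all round.
- **Bystanders:** The sprayer and bowl pictures matched the first ones. The trowel crop changed by 8.7%. I took that to be the arm or its shadow, since no part of the job went near the trowel, but I did not look at it separately.
- **Look-alikes:** The small orange and pink ones stood unsupported at the start and were lying down in later pictures. I saw no contact with them.

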